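# Seat and clamp a hardness test block

## Robot

A 6-joint arm with a two-finger parallel gripper is mounted at the origin on the work surface. World frame = base frame: x ahead of the robot, y to its left, z up, the work surface at z = 0. Lengths are in m, angles in degrees, forces in N, time in s.
With the tool pointing down it reaches from about 0.35 to 0.875 m from the base axis. Payload 4.2 kg.
Tool frame: the origin (TCP) lies where the fingers leave the gripper's body, on its centre line; the fingertips stand 70 mm ahead of it and the grasp point (between the pads) lies 51 mm ahead of it; z points along the fingers, y is the direction in which the jaws open and shut (so a half turn about z gives the same grasp; the last joint's range is limited). The gripper opens to 87 mm and grips with 3 to 60 N. Pads are 19 mm wide; open, the fingers measure 117 mm over their backs; the gripper's body (75 mm by 190 mm) begins 51 mm behind the grasp point.
Start: joints at [89.76, 22.042, 0.453, 0, -68.411, -14.817], TCP at [0.162, 0.604, 0.292] pointing down, gripper open.
Joint ranges: [-179.83, 179.83], [-69.29, 118.12], [-61.27, 80.66], [-181.25, 117.63], [-171.15, -9.14], [-177.46, 177.46]. Speed limits (degrees/s): [159.86, 159.86, 180, 180, 180, 180].

## Interface

Orientations are given as a 3x3 rotation matrix whose columns are the frame's x, y, z axes.
In Python, from station import sense, capture, camera_model, finish_job gives the robot as it stands.
- The arm moves only by the shell command python3 -m inch 'ROWS'. ROWS is JSON, a list of rows, each an object with "hand": the closure, from 0 (fully open) to 1 (shut); "slide": the shift along the world's x, y, z in cm, a list of three; "yaw": the turn about the world's z in rad. A call has 1 to 10 rows; each row is the pose to reach, as a shift and turn from the pose commanded when the call began; what a row does not reach only later rows make up. A row lasts 1/8 s, in which the tool goes at most 62.5 mm and 10.7 degrees, less where a joint would pass 70% of its speed; a pose out of reach is approached as far as the arm can. A call with a gripper value outside its range is refused whole. The fingers move at their own pace and stop on an object; the grip force is fixed at half the most. Time passes only in rows, so rows that repeat a pose let the fingers close. It gives the time, the measured TCP pose, the force and the opening at its end, in the units of the state.
- sense(): the state, without advancing time (a new reading comes with each control period).
- capture(name): name is "side" or "top"; returns the picture (400x640x3 uint8, blue, green, red); there is no depth.
- camera_model(name): a dict with "mtx" (3x3 intrinsics, pixels), "k1" (the pictures are not rectified: a ray, as slopes to the right and down, at radius r is drawn at 1 + k1 r^2 times it, then the intrinsics apply), "xyz" and "orientation" of the camera in the world. Camera axes: x right, y up, looking along -z (the intrinsics and any distortion apply to the point x, -y, -z); pixel columns grow to the right and rows downward; lengths in m; the calibration is good to about 2 mm. A picture is of the moment at which its call begins. camera_model takes no time and is no camera call.
- finish_job(): hands the job in, once; it reports no verdict.
The state is a dict: "time_s": time; "joints": joint angles; "joint_velocities": joint speeds; "effort": joint torques, N m; "tcp_pos": TCP position; "ee_rot": TCP orientation; "wrist_force": force on the tool from outside, world axes, zero at the start; "moment": the same for the moment, N m; "gripper_width": opening from 0.0 (shut) to 1.0 (fully open).
Only numpy, scipy, OpenCV 4.12 (cv2) and the standard library are available. Lean on these libraries where they do the work, as an engineer would, in place of code of your own. Each camera call takes 0.05 s, during which the arm holds its last target. There are 200 camera calls.

## Task

Get the steel test block ready for checking: with the fingertips, slide it along the fixture plate until it sits fully home against both jaws of the yellow vee, then push the red clamp lever over past its dead point so that it snaps into lock and its rubber pad holds the block there. Only push: do not lift the block, leave the other things on the bench where they are, and finish clear of everything.

Things in the scene. Friction and masses are not known exactly. Their poses are not given: they have to be found in the camera images.
- fixture: Fixed slate-grey plate 12 mm thick, spanning x -125 to 65, y -75 to 135 mm of its frame: origin on the bench under the seat, x towards the vee, y towards the clamp. Two smooth yellow plastic jaws, 45 degrees each side, tops 26 mm above the bench, form a vee open to -x. Blue clamp cheeks: y 64 to 120, x -19 to 19, tops 90 mm up. While open, the clamp arm stands up over the cheeks (y 70 to 115, to 135 mm up).
- seat (a point): Where the block's centre lies when it is home against both jaws: in the middle of the vee, 8 mm above the plate (20 mm above the bench). Same axes as the fixture.
- block_center (a point): Centre of the loose polished steel test block, a plain disc 50 mm in diameter, 16 mm high, about 0.24 kg, lying flat on the plate 35 to 75 mm in front (-x of the fixture) of the seat and up to 12 mm to either side; its top is 28 mm above the bench.
- lever_pivot (a point): Hinge axis of the red-gripped lever, parallel to the fixture's x, at fixture x 0, y 85, z 75 mm.
- lever_tip (a point): Top end of the lever's red grip (a smooth round bar 18 mm thick, 69 mm long), 105 mm from the pivot. The lever swings in the fixture's y-z plane.
- clamp_lever (a joint): Lever angle, rad. 0: open, leaning 34 degrees to the fixture's +y, away from the block; grows as it is pushed to -y, over the block; upright at 0.60. Dead point about 0.55: before it a spring throws the lever back, beyond it the lever snaps on by itself to its lock stop at 1.10 and the clamp arm is down on the seat. It takes at most about 8 N at the tip.
- clamp_pad: Rubber-tipped sprung spindle at the end of the clamp arm, 16 mm in diameter, origin at the middle of its lower face; in lock it presses the top of a seated block with about 2.5 N.
- indenter: Bystander standing on the plate's corner beside the block: small brass indenter holder, 18 mm in diameter, 30 mm tall, origin under its centre.
- puck: Bystander on the bench just off the plate's -y edge: green moulded sample puck, 30 mm in diameter, 20 mm tall, origin under its centre.
- screwdriver: Bystander: screwdriver 170 mm long lying on the bench, to the robot's right.
- bottle: Bystander: amber bottle 56 mm in diameter, 120 mm tall, to the robot's left, origin under its centre.
- dish: Bystander: white ceramic dish 90 mm across, 30 mm tall, to the robot's left, origin under its centre.
Not all that is in view belongs to the job. Of the things shaped like the part that bears block_center, the bare steel one is meant.

How it is judged (in metres and radians):
On the way, in this order (a step that is already met when the one before it is completed fails the run):
1. the block is home in the vee while the clamp is still open (horizontal distance between block_center and seat below 0.003 m and value of joint clamp_lever below 0.45 rad), for 0.2 s.
2. the lever has been pushed over its dead point and is in lock (value of joint clamp_lever above 1.03 rad), for 0.2 s.
At the end, for the whole second after the job is handed in: The block's centre is within 3 mm of the seat, flat on the plate and at rest, the lever is in lock (joint above 1.03 rad) and the pad presses the block with more than 1 N (horizontal distance between block_center and seat below 0.003 m and z of block_center in the frame of fixture below 0.022 m and value of joint clamp_lever above 1.03 rad and contact force between clamp_pad and block above 1 N and linear speed of block below 0.01 m/s); the robot touches nothing.
It fails at once if the test block is lifted more than 6 mm off the plate (z of block_center in the frame of fixture above 0.026 m).
It fails at once if a bystander is moved more than 15 mm (distance of any of indenter, puck, screwdriver, bottle, dish from where it was at the start of the episode above 0.015 m).
It also fails if it takes over 51 s, if anything falls off the work surface, if the arm or the gripper's body presses on something with over 40 N, if the wrist force passes 120 N, or if a joint passes its speed limit or range.

## Working session

There is one attempt and no reset: what is moved stays moved. The work goes in short steps, Python scripts to look and compute and a shell command to move; the robot and the scene stay as the last step left them, time stands still between calls to the robot, and variables do not carry over. Pictures are saved under pics/ and viewed, about 8 in all and at most 12, crops included, and the job is handed in when it is done.

```bash
mkdir -p pics; cat > h.py <<'E'
import numpy as np, cv2
from station import sense, capture, camera_model
def ray(cam,uv):
    m=camera_model(cam);K=np.array(m["mtx"]);R=np.array(m["orientation"])
    p=np.linalg.solve(K,[uv[0],uv[1],1.])[:2];q=p.copy()
    for _ in range(30): q=p/(1+m["k1"]*(q@q))
    d=R@np.array([q[0],-q[1],-1.]);return np.array(m["xyz"]),d/np.linalg.norm(d)
def plane(cam,uv,z):
    o,d=ray(cam,uv);return o+d*(z-o[2])/d[2]
def two(uva,uvb,a="top",b="side"):
    o,d=ray(a,uva);p,e=ray(b,uvb)
    s,t=np.linalg.lstsq(np.c_[d,-e],p-o,rcond=None)[0]
    return (o+s*d+p+t*e)/2,np.linalg.norm(o+s*d-p-t*e)
def proj(cam,P):
    m=camera_model(cam);c=np.array(m["orientation"]).T@(np.array(P)-m["xyz"])
    q=np.array([c[0],-c[1]])/-c[2];q=q*(1+m["k1"]*(q@q))
    return (np.array(m["mtx"])@[q[0],q[1],1])[:2]
E
python3 - <<'E'
from h import *
for n in("top","side"):
    cv2.imwrite(f"pics/{n}0.png",capture(n));m=camera_model(n);print(n,m)
s=sense();print(s["time_s"],s["tcp_pos"],s["ee_rot"],s["gripper_width"])
E
```

```text
top {'mtx': array([[417.68678011,   0.        , 319.98502235],
       [  0.        , 417.68678011, 202.71388137],
       [  0.        ,   0.        ,   1.        ]]), 'k1': -0.026309038045591124, 'xyz': array([0.27421529, 0.00742502, 1.59300921]), 'orientation': array([[-0.02724579,  0.98586934, -0.16528552],
       [-0.99962707, -0.02717519,  0.00268891],
       [-0.00184075,  0.16529715,  0.98624209]])}
side {'mtx': array([[376.4151441 ,   0.        , 316.8763826 ],
       [  0.        , 376.4151441 , 198.98824678],
       [  0.        ,   0.        ,   1.        ]]), 'k1': 0.020525155129706513, 'xyz': array([0.18067474, 0.66273651, 0.94518743]), 'orientation': array([[-0.90279444,  0.3209978 , -0.28622125],
       [-0.43006875, -0.6711161 ,  0.60385764],
       [ 0.00174928,  0.66825414,  0.74393101]])}
0.1 [0.16222874 0.60316223 0.29126619] [[ 9.65623381e-01 -2.59944793e-01 -4.37256509e-04]
 [-2.59945148e-01 -9.65621436e-01 -1.93945033e-03]
 [ 8.19257553e-05  1.98644129e-03 -9.99998024e-01]] 1.0007798501016898
```

View pics/top0.png

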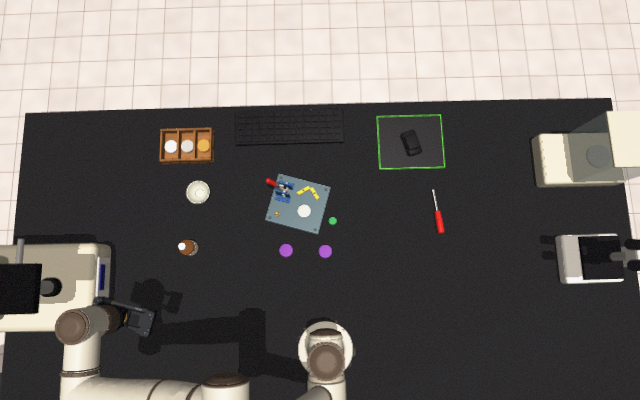

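View pics/side0.png

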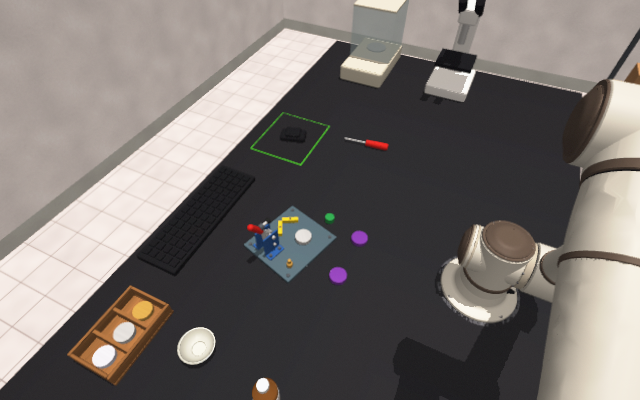

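The top view shows the fixture at about (298,204). Candidate discs:
- The pale disc on the plate, top (304,211) and side (303,236).
- Purple discs on the bench, top (286,250) and (325,251).
- Coloured and grey discs in the tray, top (171–204,146).

The one on the plate is bare and lies in front of the vee, so it fits the description. I'll enlarge it to confirm.

```bash
python3 - <<'E'
from h import *
t=cv2.imread("pics/top0.png");s=cv2.imread("pics/side0.png")
a=cv2.resize(t[168:243,258:343],None,fx=4.7,fy=4.7,interpolation=cv2.INTER_CUBIC)
b=cv2.resize(s[200:285,240:340],None,fx=4,fy=4,interpolation=cv2.INTER_CUBIC)
h=max(a.shape[0],b.shape[0]);f=lambda i:cv2.copyMakeBorder(i,0,h-i.shape[0],0,0,0)
cv2.imwrite("pics/crop.png",np.hstack([f(a),f(b)]))
for n,im,(x0,x1,y0,y1) in(("top",t,(258,343,168,243)),("side",s,(230,345,195,290))):
    hsv=cv2.cvtColor(im,cv2.COLOR_BGR2HSV).astype(int);H,S,V=np.moveaxis(hsv,2,0)
    roi=np.zeros(H.shape,bool);roi[y0:y1,x0:x1]=1
    for nm,m in dict(block=(S<45)&(V>150),yellow=(H>22)&(H<34)&(S>120)&(V>120),red=((H<6)|(H>174))&(S>150)&(V>80),blue=(H>100)&(H<120)&(S>140)&(V>60),green=(H>50)&(H<85)&(S>120)&(V>80),plate=(H>90)&(H<115)&(S>40)&(S<135)&(V>60)).items():
        k,l,st,c=cv2.connectedComponentsWithStats((m&roi).astype(np.uint8))
        for i in range(1,k):
            if st[i,4]>=12:print(n,nm,st[i],c[i].round(1))
        if nm=="plate":
            cs,_=cv2.findContours((m&roi).astype(np.uint8),0,1);q=cv2.minAreaRect(max(cs,key=cv2.contourArea));print(n,cv2.boxPoints(q).round(1).tolist())
E
```

```text
top block [283 188   5   4  12] [284.9 189.8]
top block [281 194  47  39 765] [307.6 215.9]
top yellow [297 186  22  14  87] [308.1 191.6]
top red [265 178  11   9  59] [270.5 181.6]
top blue [280 181   5   4  13] [282.2 182.5]
top blue [287 183   7   6  26] [290.  185.6]
top blue [275 190  15  13  88] [282.  196.1]
top green [328 217   9   8  58] [332.1 220.5]
top plate [ 266  174   65   56 1281] [293.3 200.5]
top plate [281 191   6   7  13] [282.8 193.5]
top plate [318 209   7  11  22] [321.4 214.2]
top plate [305 215   9   8  26] [308.9 218.3]
top [[264.3999938964844, 219.8000030517578], [277.3999938964844, 172.0], [330.6000061035156, 186.5], [317.6000061035156, 234.1999969482422]]
side block [295 228  17  15 188] [302.9 235.2]
side yellow [278 217  20  19 144] [285.2 222.7]
side red [247 224  16  10 101] [254.  228.5]
side blue [265 224   5   5  17] [266.9 226.1]
side blue [253 230  31  30 389] [268.2 244.8]
side green [325 213  10  10  75] [329.4 217.2]
side plate [ 244  206   93   76 2560] [293.6 244.4]
side [[243.0, 243.89999389648438], [296.29998779296875, 193.8000030517578], [336.79998779296875, 236.8000030517578], [283.5, 287.0]]
```

View pics/crop.png

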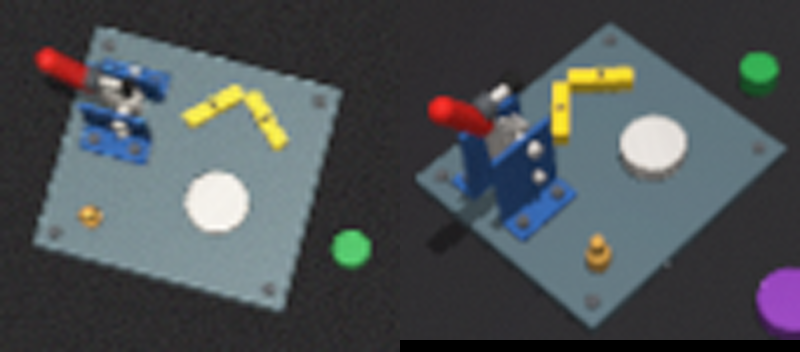

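The crop confirms a plain bare disc on the plate: top px ≈(304.2,211.0), side px ≈(303,235). The vee opens towards it, the red lever leans away from the block, and the brass indenter and green puck are nearby. Next I'll work out the geometry.

```bash
python3 - <<'E'
from h import *
T=lambda u,v:(258+(u+.5)/4.7-.5,168+(v+.5)/4.7-.5); Sd=lambda u,v:(240+(u-400+.5)/4-.5,200+(v+.5)/4-.5)
F=np.array([[65,135],[65,-75],[-125,-75],[-125,135]])/1e3
tc=[T(95,27),T(342,92),T(284,312),T(33,243)];sc=[Sd(415,178),Sd(611,22),Sd(787,148),Sd(592,328)]
for a,b in zip(tc,sc):print("corner",two(a,b))
def fit(W):
    W=np.array(W)[:,:2];fc=F.mean(0);wc=W.mean(0);U,_,V=np.linalg.svd((F-fc).T@(W-wc));R=(U@V).T
    return R,wc-R@fc,np.linalg.norm(F@R.T+wc-R@fc-W,axis=1)
Rs=[]
for n,c in(("top",tc),("side",sc)):
    R,t,e=fit([plane(n,p,.012) for p in c]);Rs.append((R,t));print(n,np.degrees(np.arctan2(R[1,0],R[0,0])),t,e*1e3)
R,t,e=fit([(plane("top",a,.012)+plane("side",b,.012))/2 for a,b in zip(tc,sc)])
print("both",np.degrees(np.arctan2(R[1,0],R[0,0])),t,e*1e3)
g=lambda P:(R.T@(P[:2]-t)*1e3).round(1)
for nm,a,b,z in(("block",T(217,202),Sd(653,143),.028),("apex",T(245,91),Sd(565,75),.026),("levertip",T(45,57),Sd(440,108),.162),("puck",T(351,248),Sd(759,67),.02),("indent",T(91,213),Sd(598,240),.03)):
    P,e=two(a,b);print(nm,P.round(4),round(e*1e3,1),"fix",g(P),"planes",g(plane("top",a,z)),g(plane("side",b,z)))
np.savez("fix.npz",R=R,t=t)
E
```

```text
corner (array([0.66040844, 0.16420425, 0.01067995]), np.float64(0.0015564618358022298))
corner (array([ 0.60083478, -0.03833532,  0.0086261 ]), np.float64(0.0026133531297013726))
corner (array([0.42058093, 0.0139848 , 0.00464028]), np.float64(0.0014263957585035885))
corner (array([0.48168437, 0.21673145, 0.00690652]), np.float64(0.00040538525763511856))
top -16.56812317972257 [0.55976377 0.05141609] [1.91589629 1.83753414 1.52471647 2.41822657]
side -16.763013423005585 [0.56027764 0.05459753] [0.92817519 0.45842223 0.56395801 1.01920088]
both -16.66555666033215 [0.56002074 0.05300676] [1.29826429 1.0897124  0.75292104 1.6576952 ]
block [0.5095 0.0658 0.0225] 1.4 fix [-52.1  -2.3] planes [-53.4  -3.1] [-54.3   0.9]
apex [0.5991 0.0409 0.0288] 1.3 fix [40.9 -0.4] planes [40.9 -0.6] [43.3 -1.5]
levertip [0.6023 0.1873 0.1559] 0.1 fix [  2.  140.8] planes [  0.8 139.6] [ -2.1 143.4]
puck [ 0.4697 -0.0416  0.0159] 1.1 fix [ -59.4 -116.6] planes [ -60.4 -116.9] [ -61.  -113.7]
indent [0.5016 0.1666 0.0351] 1.7 fix [-88.5  92. ] planes [-88.7  92.2] [-85.3  90.3]
```

Measurements agree with the text to within 1–3 mm. The block is at fixture (-53,-1), the lever tip at (0,141,~156), and the fixture yaw is -16.7°.

I'll keep the fingers shut with the jaw axis along fixture x, so the wide gripper body clears the cheeks. I'll push the block in +x with that posture, then the lever in -y.

```bash
python3 -m inch '[{"hand":1,"slide":[2.9,-5.2,0],"yaw":-0.16},{"hand":1,"slide":[5.8,-10.4,0],"yaw":-0.32},{"hand":1,"slide":[8.7,-15.6,0],"yaw":-0.48},{"hand":1,"slide":[11.6,-20.8,0],"yaw":-0.64},{"hand":1,"slide":[14.5,-26,0],"yaw":-0.8},{"hand":1,"slide":[17.4,-31.2,0],"yaw":-0.96},{"hand":1,"slide":[20.3,-36.4,0],"yaw":-1.12},{"hand":1,"slide":[23.2,-41.6,0],"yaw":-1.28},{"hand":1,"slide":[26.1,-46.8,0],"yaw":-1.44},{"hand":1,"slide":[29,-52,0],"yaw":-1.6}]'
python3 -m inch '[{"hand":1,"slide":[0,0,-5],"yaw":0},{"hand":1,"slide":[0,0,-10],"yaw":0},{"hand":1,"slide":[0,0,-14],"yaw":0},{"hand":1,"slide":[0,0,-14],"yaw":0}]'
cat > st.py <<'E'
from h import *
d=np.load("fix.npz");R,t=d["R"],d["t"];s=sense();p=np.array(s["tcp_pos"]);E=np.array(s["ee_rot"])
print(s["time_s"],"tcp",p.round(4),"fix",(R.T@(p[:2]-t)*1e3).round(1),"yawY",np.degrees(np.arctan2(E[1,1],E[0,1])).round(2),"F",np.round(R.T@np.array(s["wrist_force"])[:2],1),np.round(s["wrist_force"],1),"w",s["gripper_width"])
E
python3 st.py
```

```text
time_s: 1.35
tcp_pos: [0.4528, 0.0817, 0.2922]
ee_rot: [[-0.293, -0.956, 0.0], [-0.956, 0.293, 0.0], [-0.0, -0.0, -1.0]]
wrist_force: [0.4, 0.9, 0.8]
gripper_width: 0.017
time_s: 1.85
tcp_pos: [0.4505, 0.0824, 0.1497]
ee_rot: [[-0.288, -0.957, -0.007], [-0.957, 0.289, -0.004], [0.006, 0.006, -1.0]]
wrist_force: [0.4, -0.1, -0.2]
gripper_width: 0.001
1.85 tcp [0.4505 0.0824 0.1497] fix [-113.3   -3.2] yawY 163.23 F [0.4 0. ] [ 0.4 -0.1 -0.2] w 0.0007248662778017712
```

```bash
python3 -m inch '[{"hand":1,"slide":[0.05,0.2,-3],"yaw":0},{"hand":1,"slide":[0.05,0.2,-5],"yaw":0},{"hand":1,"slide":[0.05,0.2,-6.3],"yaw":0},{"hand":1,"slide":[0.05,0.2,-6.3],"yaw":0}]' >/dev/null
python3 st.py; python3 - <<'E'
from h import *
t=capture("top");s=capture("side")
a=cv2.resize(t[165:250,255:345],None,fx=4.4,fy=4.4,interpolation=cv2.INTER_CUBIC)
b=cv2.resize(s[195:290,240:340],None,fx=4,fy=4,interpolation=cv2.INTER_CUBIC)
h=max(a.shape[0],b.shape[0]);f=lambda i:cv2.copyMakeBorder(i,0,h-i.shape[0],0,0,0)
cv2.imwrite("pics/c2.png",np.hstack([f(a),f(b)]))
E
```

```text
2.35 tcp [0.4532 0.0857 0.0896] fix [-111.8    0.7] yawY 163.29 F [-0.1  0.9] [ 0.1  0.9 -0.4] w 0.004846577976904953
```

View pics/c2.png

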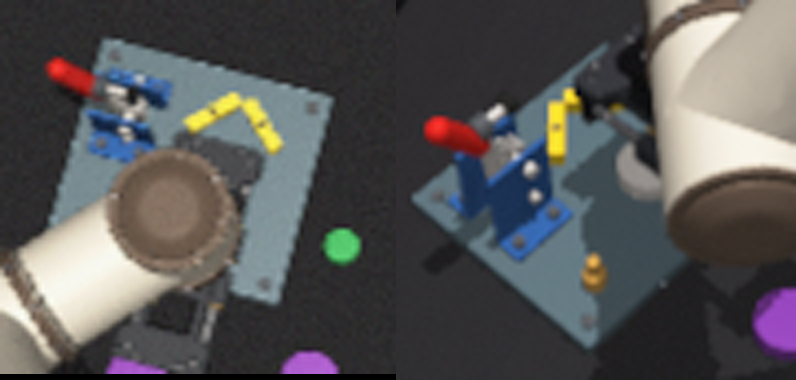

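The arm hides most of it, but the side view shows the block undisturbed near (635,165) with the fingers behind it. Next is a slow push along fixture +x.

```bash
python3 -m inch '[{"hand":1,"slide":[0.58,-0.17,0],"yaw":0},{"hand":1,"slide":[1.15,-0.35,0],"yaw":0},{"hand":1,"slide":[1.72,-0.52,0],"yaw":0},{"hand":1,"slide":[2.3,-0.69,0],"yaw":0},{"hand":1,"slide":[2.87,-0.86,0],"yaw":0},{"hand":1,"slide":[3.45,-1.03,0],"yaw":0},{"hand":1,"slide":[4.02,-1.2,0],"yaw":0},{"hand":1,"slide":[4.6,-1.38,0],"yaw":0},{"hand":1,"slide":[5.17,-1.55,0],"yaw":0},{"hand":1,"slide":[5.17,-1.55,0],"yaw":0}]' >/dev/null
python3 st.py
python3 -m inch '[{"hand":1,"slide":[0.29,-0.09,0],"yaw":0},{"hand":1,"slide":[0.58,-0.17,0],"yaw":0},{"hand":1,"slide":[0.86,-0.26,0],"yaw":0},{"hand":1,"slide":[1.05,-0.32,0],"yaw":0},{"hand":1,"slide":[1.05,-0.32,0],"yaw":0}]' >/dev/null
python3 st.py
python3 - <<'E'
from h import *
t=capture("top");s=capture("side")
a=cv2.resize(t[165:250,255:345],None,fx=4.4,fy=4.4,interpolation=cv2.INTER_CUBIC)
b=cv2.resize(s[195:290,240:340],None,fx=4,fy=4,interpolation=cv2.INTER_CUBIC)
h=max(a.shape[0],b.shape[0]);f=lambda i:cv2.copyMakeBorder(i,0,h-i.shape[0],0,0,0)
cv2.imwrite("pics/c3.png",np.hstack([f(a),f(b)]))
E
```

```text
3.7 tcp [0.5055 0.0701 0.0893] fix [-57.1   0.7] yawY 163.26 F [ 0.7 -0.9] [ 0.5 -1.  -0.2] w 0.005710547146873942
4.325 tcp [0.5153 0.0668 0.0893] fix [-46.8   0.4] yawY 163.27 F [-1.5  0. ] [-1.4  0.5  1. ] w 0.0030679925831328734
```

View pics/c3.png

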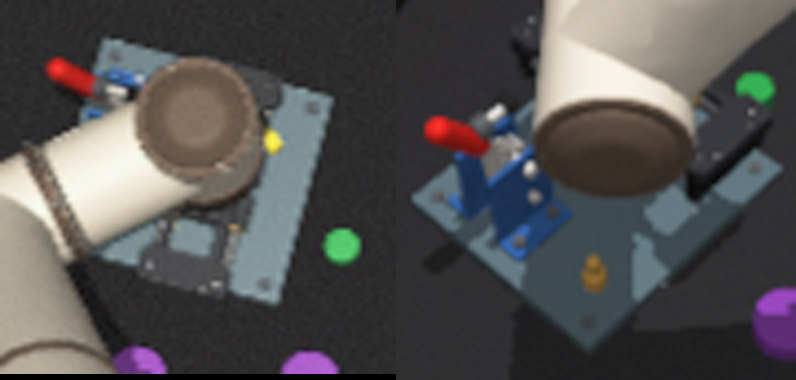

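The arm occludes the block, and nothing else has been disturbed. From here I'll step 1 mm at a time on force.

```bash
for i in 1; do python3 -m inch '[{"hand":1,"slide":[0.1,-0.03,0],"yaw":0},{"hand":1,"slide":[0.19,-0.06,0],"yaw":0},{"hand":1,"slide":[0.29,-0.09,0],"yaw":0},{"hand":1,"slide":[0.38,-0.11,0],"yaw":0},{"hand":1,"slide":[0.38,-0.11,0],"yaw":0}]' >/dev/null;python3 st.py;done
python3 -m inch '[{"hand":1,"slide":[0.1,-0.03,0],"yaw":0},{"hand":1,"slide":[0.19,-0.06,0],"yaw":0},{"hand":1,"slide":[0.19,-0.06,0],"yaw":0}]' >/dev/null;python3 st.py
python3 -m inch '[{"hand":1,"slide":[0.1,-0.03,0],"yaw":0},{"hand":1,"slide":[0.1,-0.03,0],"yaw":0}]' >/dev/null;python3 st.py
```

```text
5.05 tcp [0.5189 0.0657 0.0892] fix [-43.    0.4] yawY 163.27 F [-1.4  0.3] [-1.2  0.7  1.1] w 0.006759355151979004
5.425 tcp [0.5209 0.0651 0.0892] fix [-40.9   0.4] yawY 163.26 F [-1.3  0.3] [-1.2  0.6  0.4] w 0.0077405122151048425
5.675 tcp [0.5219 0.0648 0.0893] fix [-39.9   0.4] yawY 163.27 F [-0.9  0.1] [-0.8  0.4 -0.2] w 0.01169700688878897
```

```bash

python3 -m inch '[{"hand":1,"slide":[0.1,-0.03,0],"yaw":0},{"hand":1,"slide":[0.19,-0.06,0],"yaw":0},{"hand":1,"slide":[0.19,-0.06,0],"yaw":0}]' >/dev/null;python3 st.py
python3 -m inch '[{"hand":1,"slide":[0.1,-0.03,0],"yaw":0},{"hand":1,"slide":[0.1,-0.03,0],"yaw":0}]' >/dev/null;python3 st.py
python3 -m inch '[{"hand":1,"slide":[0.1,-0.03,0],"yaw":0},{"hand":1,"slide":[0.1,-0.03,0],"yaw":0}]' >/dev/null;python3 st.py
```

```text
6.05 tcp [0.5238 0.0642 0.0892] fix [-37.9   0.3] yawY 163.27 F [-0.7 -0.1] [-0.7  0.1  0.9] w 0.007882702168190994
6.3 tcp [0.5248 0.0639 0.0893] fix [-36.9   0.4] yawY 163.27 F [-2.  -0.6] [-2.1 -0.   0.5] w 0.005525939629235674
6.55 tcp [0.5257 0.0636 0.0893] fix [-35.9   0.3] yawY 163.27 F [-1.  -0.3] [-1.   0.   1.1] w 0.002555649024879452
```

```bash

for i in 1 ; do python3 -m inch '[{"hand":1,"slide":[0.1,-0.03,0],"yaw":0},{"hand":1,"slide":[0.1,-0.03,0],"yaw":0}]' >/dev/null;python3 st.py
python3 -m inch '[{"hand":1,"slide":[0.1,-0.03,0],"yaw":0},{"hand":1,"slide":[0.1,-0.03,0],"yaw":0}]' >/dev/null;python3 st.py
python3 -m inch '[{"hand":1,"slide":[0.1,-0.03,0],"yaw":0},{"hand":1,"slide":[0.1,-0.03,0],"yaw":0}]' >/dev/null;python3 st.py; done
```

```text
6.8 tcp [0.5268 0.0633 0.0893] fix [-34.8   0.3] yawY 163.27 F [-1.6 -0.8] [-1.8 -0.3  1. ] w 0.0004711269134737859
7.05 tcp [0.5276 0.063  0.0892] fix [-33.9   0.3] yawY 163.27 F [-2.7  0.1] [-2.5  0.9  1.2] w 0.005386553523680597
7.3 tcp [0.5278 0.0629 0.0892] fix [-33.7   0.3] yawY 163.25 F [-5.6  1.6] [-4.9  3.2  3.6] w 0.004135607307866376
```

```bash

python3 -m inch '[{"hand":1,"slide":[0.1,-0.03,0],"yaw":0},{"hand":1,"slide":[0.1,-0.03,0],"yaw":0}]' >/dev/null;python3 st.py
python3 -m inch '[{"hand":1,"slide":[0.1,-0.03,0],"yaw":0},{"hand":1,"slide":[0.1,-0.03,0],"yaw":0}]' >/dev/null;python3 st.py
```

```text
7.55 tcp [0.528  0.0628 0.0892] fix [-33.4   0.2] yawY 163.24 F [-7.9  2.8] [-6.7  4.9  4.4] w 0.0032863463053442836
7.8 tcp [0.5282 0.0627 0.0892] fix [-33.2   0.2] yawY 163.23 F [-12.   3.] [-10.6   6.3   7.6] w 0.009709370113238044
```

It has stalled firmly: the block is against the jaws with the force rising, and the tool stands at -33 in x. Now back off and up, then over to the lever's far side, and check.

```bash

python3 -m inch '[{"hand":1,"slide":[-0.6,0.18,0],"yaw":0},{"hand":1,"slide":[-2.4,0.7,0],"yaw":0},{"hand":1,"slide":[-4.8,1.4,0],"yaw":0},{"hand":1,"slide":[-4.8,1.4,5],"yaw":0},{"hand":1,"slide":[-4.8,1.4,11],"yaw":0},{"hand":1,"slide":[-4.8,1.4,17],"yaw":0},{"hand":1,"slide":[-4.8,1.4,21],"yaw":0},{"hand":1,"slide":[-4.8,6,21],"yaw":0},{"hand":1,"slide":[-4,12,21],"yaw":0},{"hand":1,"slide":[-1,16,21],"yaw":0}]' >/dev/null;python3 st.py
python3 -m inch '[{"hand":1,"slide":[4,2,0],"yaw":0},{"hand":1,"slide":[9,2,0],"yaw":0},{"hand":1,"slide":[9,2,0],"yaw":0}]' >/dev/null;python3 st.py
python3 - <<'E'
from h import *
t=capture("top");s=capture("side");cv2.imwrite("pics/t4.png",t);cv2.imwrite("pics/s4.png",s)
a=cv2.resize(t[165:250,255:345],None,fx=4.4,fy=4.4,interpolation=cv2.INTER_CUBIC)
b=cv2.resize(s[195:290,240:340],None,fx=4,fy=4,interpolation=cv2.INTER_CUBIC)
h=max(a.shape[0],b.shape[0]);f=lambda i:cv2.copyMakeBorder(i,0,h-i.shape[0],0,0,0)
cv2.imwrite("pics/c4.png",np.hstack([f(a),f(b)]))
E
```

```text
9.05 tcp [0.5209 0.2242 0.3005] fix [-86.6 152.8] yawY 163.39 F [0.2 0.3] [0.3 0.2 1.3] w 0.005854643980795619
9.425 tcp [0.6134 0.2422 0.297 ] fix [ -3.1 196.6] yawY 163.16 F [-1.  -0.6] [-1.1 -0.3 -0. ] w 0.012193885403109896
```

View pics/c4.png

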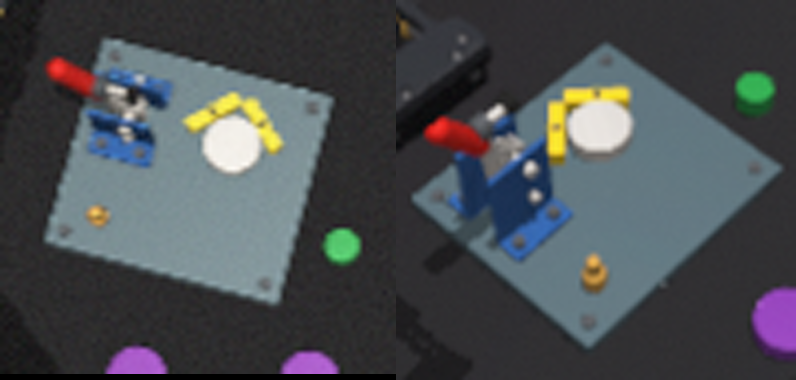

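The disc touches both yellow jaws in both views (top crop (232,144), side crop (600,127)), the lever is still open, and the bystanders are unmoved. I'll do a numeric check, then lower behind the lever and push in fixture -y.

```bash
python3 - <<'E'
from h import *
d=np.load("fix.npz");R,t=d["R"],d["t"]
a=(255+232.5/4.4-.5,165+144.5/4.4-.5);b=(240+(600.5-396)/4-.5,195+127.5/4-.5)
for P in(two(a,b)[0],plane("top",a,.028),plane("side",b,.028)):print(P.round(4),(R.T@(P[:2]-t)*1e3).round(1))
E
python3 -m inch '[{"hand":1,"slide":[0,0,-5],"yaw":0},{"hand":1,"slide":[0,0,-7.7],"yaw":0},{"hand":1,"slide":[0,0,-7.7],"yaw":0},{"hand":1,"slide":[-0.3,-1,-7.7],"yaw":0},{"hand":1,"slide":[-0.6,-2,-7.7],"yaw":0},{"hand":1,"slide":[-0.9,-3,-7.7],"yaw":0},{"hand":1,"slide":[-0.9,-3,-7.7],"yaw":0}]'>/dev/null; python3 st.py
```

```text
[0.56   0.051  0.0217] [ 0.5 -2. ]
[0.5586 0.0507 0.028 ] [-0.7 -2.6]
[0.5577 0.0552 0.028 ] [-2.9  1.4]
10.4 tcp [0.6015 0.2111 0.2231] fix [ -5.6 163.4] yawY 163.2 F [0.6 0.2] [ 0.7  0.1 -0.5] w 0.006422405853133492
```

```bash
python3 -m inch '[{"hand":1,"slide":[-0.2,-0.7,-0.3],"yaw":0},{"hand":1,"slide":[-0.4,-1.4,-0.3],"yaw":0},{"hand":1,"slide":[-0.6,-2.1,-0.3],"yaw":0},{"hand":1,"slide":[-0.8,-2.8,-0.3],"yaw":0}]'>/dev/null; python3 st.py
python3 -m inch '[{"hand":1,"slide":[-0.2,-0.7,0],"yaw":0},{"hand":1,"slide":[-0.4,-1.4,0],"yaw":0},{"hand":1,"slide":[-0.6,-2.1,0],"yaw":0},{"hand":1,"slide":[-0.8,-2.8,0],"yaw":0},{"hand":1,"slide":[-1.0,-3.4,0],"yaw":0},{"hand":1,"slide":[-1.0,-3.4,0],"yaw":0}]'>/dev/null; python3 st.py
python3 - <<'E'
from h import *
t=capture("top");s=capture("side")
a=cv2.resize(t[165:250,255:345],None,fx=4.4,fy=4.4,interpolation=cv2.INTER_CUBIC)
b=cv2.resize(s[195:290,240:340],None,fx=4,fy=4,interpolation=cv2.INTER_CUBIC)
h=max(a.shape[0],b.shape[0]);f=lambda i:cv2.copyMakeBorder(i,0,h-i.shape[0],0,0,0)
cv2.imwrite("pics/c5.png",np.hstack([f(a),f(b)]))
E
```

```text
10.9 tcp [0.597  0.1872 0.222 ] fix [ -3.  139.1] yawY 163.41 F [1.9 7.2] [3.9 6.4 2.5] w 0.0025626109414705026
11.65 tcp [0.5833 0.1493 0.2191] fix [-5.3 98.9] yawY 163.22 F [0.5 0.3] [0.6 0.1 0.3] w 0.003066664228147061
```

View pics/c5.png

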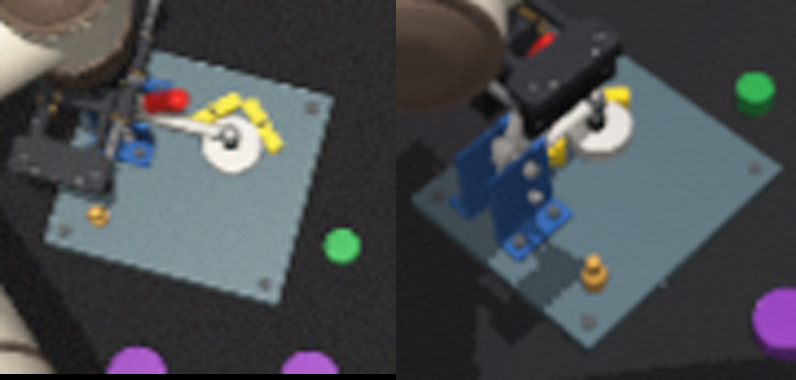

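The lever has snapped over: the red grip is at (165,100) over the block side, and the pad is on the block at (230,138). The contact force is gone. Next I'll retreat in fixture +y, go up and away, and check.

```bash
python3 -m inch '[{"hand":1,"slide":[0.9,3,0],"yaw":0},{"hand":1,"slide":[2,7,0],"yaw":0},{"hand":1,"slide":[2,7,5],"yaw":0},{"hand":1,"slide":[2,7,10],"yaw":0},{"hand":1,"slide":[2,12,12],"yaw":0},{"hand":1,"slide":[0,17,12],"yaw":0},{"hand":1,"slide":[0,17,12],"yaw":0},{"hand":1,"slide":[0,17,12],"yaw":0}]'>/dev/null; python3 st.py
python3 - <<'E'
from h import *
t=capture("top");s=capture("side")
a=cv2.resize(t[165:250,255:345],None,fx=4.4,fy=4.4,interpolation=cv2.INTER_CUBIC)
b=cv2.resize(s[195:290,240:340],None,fx=4,fy=4,interpolation=cv2.INTER_CUBIC)
h=max(a.shape[0],b.shape[0]);f=lambda i:cv2.copyMakeBorder(i,0,h-i.shape[0],0,0,0)
cv2.imwrite("pics/c6.png",np.hstack([f(a),f(b)]))
E
```

```text
12.75 tcp [0.5835 0.3202 0.3389] fix [-54.1 262.7] yawY 163.31 F [-1.  -0.1] [-1.   0.2  0.2] w 0.0021162140515606116
```

View pics/c6.png

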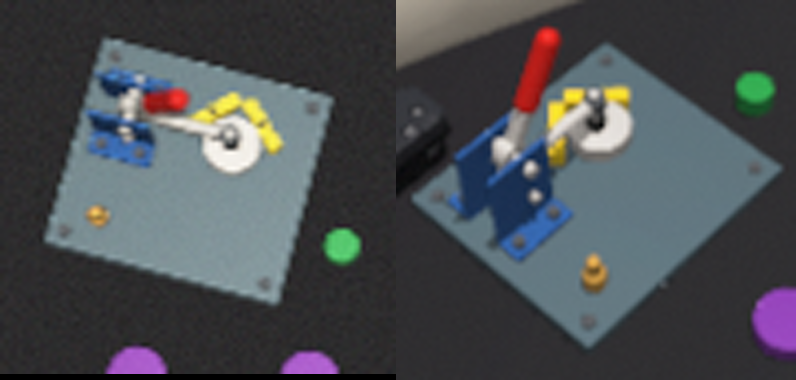

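Lever over, pad on the seated block, bystanders in place, robot clear. I'll check the lever angle numerically before handing in.

```bash
python3 - <<'E'
from h import *
d=np.load("fix.npz");R,t=d["R"],d["t"]
a=(255+180.5/4.4-.5,165+100.5/4.4-.5);b=(240+(547.5-396)/4-.5,195+37.5/4-.5)
P,e=two(a,b);f=R.T@(P[:2]-t)*1e3;print(f,P[2],e,"angle",.6+np.arctan2(85-f[1],P[2]*1e3-75))
if .95<.6+np.arctan2(85-f[1],P[2]*1e3-75)<1.3:
    from station import finish_job;print(finish_job())
E
```

```text
[ 2.10257663 37.32460292] 0.15914136586154182 0.002653774596467466 angle 1.1155066329229206
the job is handed in; nothing more can be done
None
```

The steel block is home in the vee with the clamp locked on it, and I've handed the job in. It took about 13 of the 51 s; the hand-in gave no verdict.

**What I did:** I pushed the bare steel disc along fixture +x with shut fingertips. It stalled against the jaws at about 12 N. Then I backed off and pushed the red lever in fixture -y. It resisted with about 7 N and snapped over on its own, and I retreated clear.

**Last checks:**
- **Lever:** two-view measurement puts it at about 1.12 rad, against a lock stop of 1.10.
- **Block:** in the last picture the disc sits against both yellow jaws with the pad on top, in the same place as before clamping.
- **Bystanders:** the indenter and puck look unmoved in the close-up crops. I did not check the screwdriver, bottle or dish again after the first pictures; the arm never went down near them.
- **Robot:** the hand is clear of everything, and the wrist force is about 1 N, which is noise.

**Uncertain:**
- **Block position:** before clamping, the block measured (0.5, -2.0) mm from the seat from both views together. The single views gave (-0.7, -2.6) and (-2.9, +1.4) mm. They disagree by about the calibration error, so being within 3 mm rests mainly on the firm stall and the pictures.
- **Pad force:** I could not measure it; I only saw the pad on the block.

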